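# Swap the router tools into their own pots

## Robot

A 6-joint arm with a two-finger parallel gripper is mounted at the origin on the work surface. World frame = base frame: x ahead of the robot, y to its left, z up, the work surface at z = 0. Lengths are in mm, angles in rad, forces in N, time in s.
With the tool pointing down it reaches from about 350 to 850 mm from the base axis. Payload 8.1 kg.
Tool frame: the origin (TCP) lies on the centre line of the jaws, within the pads' length; the fingertips stand robot.nose_length ahead of it and the grasp point (between the pads) lies 2 mm behind it (robot.nose_length is the distance from the TCP to the fingertips, in mm); z points along the fingers, y is the direction in which the jaws open and shut (so a half turn about z gives the same grasp; the last joint's range is limited). The gripper opens to 85 mm and grips with 20 to 120 N. Pads are 22 mm wide; open, the fingers measure 114 mm over their backs; the gripper's body (76 mm by 85 mm) begins 54 mm behind the grasp point. The pads swing forward as they close: fully open they stand 13 mm farther back than shut.
Start: joints at [-1.387, 0.13, 1.488, -0, 1.523, -0.085], TCP at [159.365, -578.453, 248.292] pointing down, gripper open.
Joint ranges: [-2.96, 2.96], [-0.89, 2.26], [0.02, 2.5], [-1.34, 4.48], [0, 2.73], [-2.66, 2.66]. Speed limits (rad/s): [2.39, 2.39, 2.79, 3.14, 3.14, 3.14].

## Interface

Orientations are given as a rotation vector (axis times angle).
In Python, from workcell import robot, capture, nets gives the robot as it stands.
- The arm moves only by the tool carry_out, never from a script. Its argument "moves" is a list of rows, each a list of 3 entries, a list of its own where there are three numbers: the shift along the world's x, y, z scaled (see below), then the turn, a rotation vector about the world's x, y, z scaled (see below), then the closure, from -1 (fully open) to 1 (shut), so that 0 is half open. A call has 1 to 10 rows; each row is the pose to reach, as a shift and turn from the pose commanded when the call began; what a row does not reach only later rows make up. The controller multiplies each number of a shift by 0.1 m and each number of a turn by 45 degrees. A row lasts 1/10 s, in which the tool goes at most 50 mm and 8.59 degrees, less where a joint would pass 70% of its speed; a pose out of reach is approached as far as the arm can. A call with a number of a shift or a turn outside -1 to 1 is refused whole. A call with a gripper value outside its range is refused whole. The fingers move at their own pace and stop on an object; "grip_force" is the grip in N (left out, the last holds). Time passes only in rows, so rows that repeat a pose let the fingers close. It gives the time, the measured TCP pose, the force and the opening at its end, in the units of the state.
- robot.sense(): the state, without advancing time (a new reading comes with each control period).
- capture(name): name is "scene" or "top" or "wrist"; returns a dict with "frame" (480x640x3 uint8, red, green, blue), "range_z" (480x640 float32, mm along the optical axis (not along the pixel's ray), 0 where there is no reading), "fx", "fy", "cx", "cy" (pixels), "pose" (4x4, takes a point from camera to world coordinates). Camera axes: x right, y up, looking along -z (the intrinsics and any distortion apply to the point x, -y, -z); pixel columns grow to the right and rows downward; lengths in mm; the calibration is good to about 2 mm. A picture is of the moment at which its call begins.
- robot.finish_job(): hands the job in, once; it reports no verdict.
Trained networks look in a picture, given as the dict that the camera call returned (one of the last four; its "shot" number tells which), for a name from the list of things; names that differ only in an ending like _2 or _b are one class to them, and where a whole thing is asked for, a point or a joint stands for the part that bears it (a point fixed in the world has none). Each returns a list of dicts, best first, with "p" (0 to 1); they miss things now and then, are a little off and sometimes report something else, mostly with a low value. They report only what shows in the picture. A call takes as long as a camera call. They do not tell look-alikes from the thing itself.
- nets.search_frame(label, picture): "point" ([x, y, z] in mm, in the coordinates of the camera as it stood for that picture, good to about 4 mm: the middle of the surface that is visible of it).
- nets.outline_of(label, picture): "pixels" (480x640 bool, what is visible of it).
The state is a dict: "time_s": time; "joint_pos": joint angles; "qvel": joint speeds; "effort": joint torques, N m; "ee_pos": TCP position; "eef_rot": TCP orientation; "wrist_force": force on the tool from outside, world axes, zero at the start; "moment": the same for the moment, N m; "gripper_width": finger opening in mm.
Only numpy, scipy, OpenCV 4.12 (cv2) and the standard library are available. Lean on these libraries where they do the work, as an engineer would, in place of code of your own. Each camera call takes 0.05 s, during which the arm holds its last target. There are 200 camera calls.

## Task

The three router tools stand in each other's pots: put every tool into the pot of its own colour, fully seated and upright, so that the grey pot is empty again at the end. The grey pot is free for parking a tool on the way; never put a tool on the bench, tip one over or drop one. Leave the wrench, the pendant and the carton where they are.

Things in the scene. Friction and masses are not known exactly. Their poses are not given: they have to be found in the camera images.
- tool_red: Loose router tool holder with red nut, 0.33 to 0.61 kg, round about z (up; yaw means nothing). Origin: centre of underside. Heights above it: steel taper 28 mm across at 0 widening to 38 at 30 mm; flange 63 mm across, 30 to 40; red nut 42 mm across, 40 to 85 (grip here from above); a plain straight cutter, 12 mm across, to 113 mm. Starts seated in a pot of another colour.
- tool_blue: Loose router tool holder with blue nut, 0.33 to 0.61 kg, round about z (up; yaw means nothing). Origin: centre of underside. Heights above it: steel taper 28 mm across at 0 widening to 38 at 30 mm; flange 63 mm across, 30 to 40; blue nut 42 mm across, 40 to 85 (grip here from above); a thin shank with a 22 mm wide disc head, to 111 mm. Starts seated in a pot of another colour.
- tool_yellow: Loose router tool holder with yellow nut, 0.33 to 0.61 kg, round about z (up; yaw means nothing). Origin: centre of underside. Heights above it: steel taper 28 mm across at 0 widening to 38 at 30 mm; flange 63 mm across, 30 to 40; yellow nut 42 mm across, 40 to 85 (grip here from above); a pointed V cutter, 16 mm across at its foot, to 111 mm. Starts seated in a pot of another colour.
- pot_red: Red pot fixed to the bench: round sleeve 80 mm across, 60 high, bore 48 across, 50 deep, on an aluminium foot 96 across. Origin: centre of underside, at z = 0; yaw means nothing. A seated tool's flange rests on the rim, its origin 30 mm above the pot's. Starts with a tool of another colour in it; the red tool's own place.
- pot_blue: Blue pot fixed to the bench: round sleeve 80 mm across, 60 high, bore 48 across, 50 deep, on an aluminium foot 96 across. Origin: centre of underside, at z = 0; yaw means nothing. A seated tool's flange rests on the rim, its origin 30 mm above the pot's. Starts with a tool of another colour in it; the blue tool's own place.
- pot_yellow: Yellow pot fixed to the bench: round sleeve 80 mm across, 60 high, bore 48 across, 50 deep, on an aluminium foot 96 across. Origin: centre of underside, at z = 0; yaw means nothing. A seated tool's flange rests on the rim, its origin 30 mm above the pot's. Starts with a tool of another colour in it; the yellow tool's own place.
- pot_grey: Grey pot fixed to the bench: round sleeve 80 mm across, 60 high, bore 48 across, 50 deep, on an aluminium foot 96 across. Origin: centre of underside, at z = 0; yaw means nothing. A seated tool's flange rests on the rim, its origin 30 mm above the pot's. Empty at the start; parking place.
- spanner: Bystander: steel wrench lying on the bench, 190 mm long along its x axis, at the far side of the work. Origin: the middle of its underside.
- pendant: Bystander: black hand pendant with orange bands lying on the bench, 85 (x) by 150 (y) by 36 mm high. Origin: centre of its underside.
- carton: Bystander: cardboard carton with a white paper band, 90 (x) by 130 (y) by 46 mm high. Origin: centre of its underside.
Mind the look-alikes: they are no part of the job. What is shaped like the tool_blue but orange is not meant. What is shaped like the tool_red but purple is not meant.

How it is judged:
By the outcome, as a careful person would: the job done as asked, in the order asked, and still so for the second after the job is handed in, with the robot touching nothing.
It also fails if it takes over 93 s, if anything falls off the work surface, if the arm or the gripper's body presses on something with over 40 N, if the wrist force passes 120 N, or if a joint passes its speed limit or range.

## Working session

There is one attempt and no reset: what is moved stays moved. The work goes in short steps, Python scripts to look and compute and a tool call to move; the robot and the scene stay as the last step left them, time stands still between calls to the robot, and variables do not carry over. Pictures are saved under pics/ and viewed, about 12 in all and at most 16, crops included, and the job is handed in when it is done.

Besides the shell and the picture viewer there is one more tool, called after "Request:" as name(argument=value, ...), one argument or row to a line, values as JSON. carry_out: Moves the arm, as the interface text tells. Its arguments: {"type":"object","properties":{"moves":{"type":"array","items":{"type":"array"}},"grip_force":{"type":"number"}},"required":["moves"]}

```bash
mkdir -p pics; cat > h.py <<'E'
import numpy as np, cv2
from workcell import robot, capture, nets
def save(p,n): cv2.imwrite('pics/'+n,p['frame'][:,:,::-1])
def world(p,pt): return (p['pose']@np.r_[pt,1])[:3]
def cloud(p):
    z=p['range_z']; v,u=np.mgrid[:480,:640]
    P=np.stack([(u-p['cx'])/p['fx']*z,-(v-p['cy'])/p['fy']*z,-z],-1)
    return P@p['pose'][:3,:3].T+p['pose'][:3,3]
def pix(p,w):
    c=np.linalg.inv(p['pose'])@np.r_[w,1]; return np.round([p['cx']+p['fx']*c[0]/-c[2],p['cy']-p['fy']*c[1]/-c[2]])
E
python3 - <<'E'
from h import *
print(robot.nose_length, robot.sense())
for c in ['top','scene']:
    p=capture(c); save(p,c+'0.png'); print(c,p.keys(),p['pose'].round(3).tolist(),p['fx'],(p['range_z']>0).mean())
    for l in ['tool_red','tool_blue','tool_yellow','pot_red','pot_blue','pot_yellow','pot_grey']:
        for d in nets.search_frame(l,p)[:4]:
            w=world(p,d['point']); print(c,l,round(d['p'],2),w.round(),pix(p,w))
E
```

```text
17.0 {'time_s': 0.0, 'joint_pos': array([-1.38738790e+00,  1.31183737e-01,  1.48926088e+00,  8.34074157e-06,
        1.52304794e+00, -8.54098900e-02]), 'qvel': array([ 0.0003313 ,  0.00021007,  0.00169453, -0.00034031, -0.00059817,
        0.00020016]), 'effort': array([-2.27059209e-03, -5.69406939e+01, -5.00555992e+01, -4.34344520e-04,
        1.49579986e-02, -2.98262812e-06]), 'ee_pos': array([ 159.27741453, -577.92516023,  247.24105413]), 'eef_rot': array([-3.11137679e+00, -4.20733583e-01,  1.33022352e-04]), 'wrist_force': array([-0.69387568,  0.61625816,  0.30905655]), 'moment': array([ 0.04258715, -0.07116457,  0.02294734]), 'gripper_width': 85.41137633341867}
top dict_keys(['frame', 'range_z', 'fx', 'fy', 'cx', 'cy', 'pose', 'shot']) [[-0.021, 0.985, -0.17, 384.553], [-1.0, -0.024, -0.019, 83.513], [-0.023, 0.169, 0.985, 1287.061], [0.0, 0.0, 0.0, 1.0]] 504.8536464471054 0.9960188802083333
top tool_red 0.95 [ 707. -159.   63.] [422. 193.]
top tool_red 0.61 [ 583. -106.   94.] [405. 241.]
top tool_blue 0.89 [434. 493.  68.] [157. 309.]
top tool_blue 0.85 [467. 308. 101.] [231. 2
[... 435 characters left out ...]
0.783, 0.602, 1351.811], [0.987, -0.136, 0.085, 180.906], [0.016, 0.607, 0.794, 1032.695], [0.0, 0.0, 0.0, 1.0]] 603.2636075002071 0.996181640625
scene tool_red 0.66 [ 604. -106.   94.] [230. 220.]
scene tool_red 0.63 [ 725. -155.   63.] [191. 274.]
scene tool_blue 0.9 [449. 504.  57.] [527. 214.]
scene tool_blue 0.79 [541. 448.  62.] [502. 242.]
scene tool_blue 0.75 [480. 318.  94.] [442. 201.]
scene tool_blue 0.61 [622. -95.  29.] [236. 247.]
scene tool_yellow 0.66 [ 438. -307.   88.] [160. 153.]
scene pot_red 0.92 [ 455. -303.   31.] [164. 176.]
scene pot_red 0.58 [500. 314.  31.] [435. 228.]
scene pot_blue 0.83 [623. -98.  29.] [234. 247.]
scene pot_grey 0.89 [561.  94.  38.] [330. 234.]
```

View pics/top0.png

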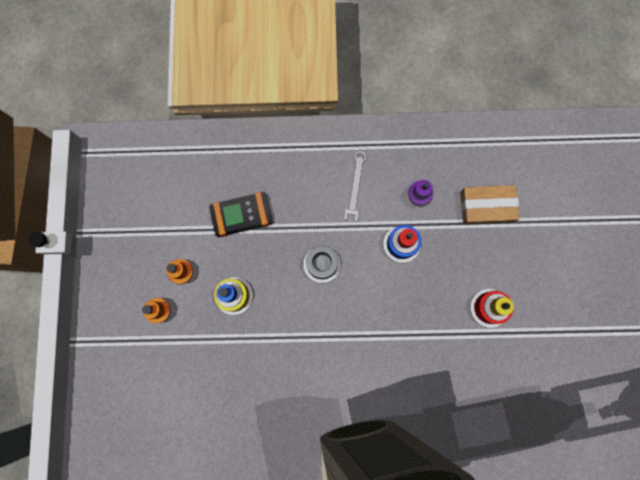

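View pics/scene0.png

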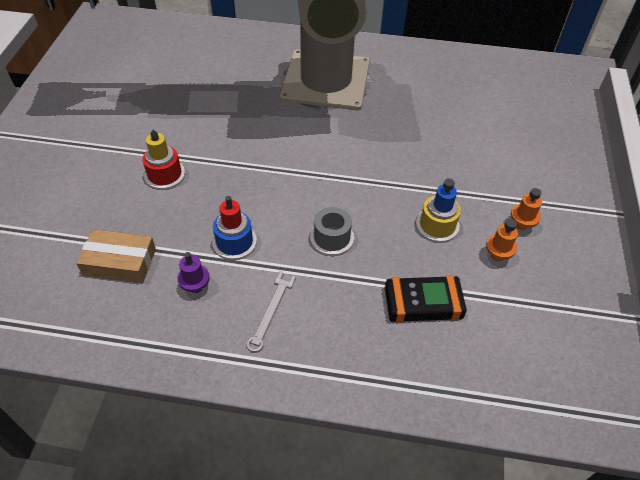

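Top view: yellow tool in the red pot (503,306), red tool in the blue pot (407,239), blue tool in the yellow pot (228,292), and the grey pot empty (322,263). Look-alikes: purple (422,192) could pass for red; orange (157,309) and (180,270) could pass for blue. I choose the red, blue and yellow nuts standing in pots. Next I measure them from the depth of both views and check a close crop.

```bash
cat >> h.py <<'E'
from scipy.optimize import least_squares
def axis(p,x,y,C=None,R=60):
    """heights of nut/flange/rim near x,y and centres of each level by bounding circle"""
    C=cloud(p) if C is None else C
    m=(np.hypot(C[...,0]-x,C[...,1]-y)<R)&(C[...,2]>8); Q=C[m]; out=[]
    for lo,hi in [(50,64),(64,75),(105,121)]:
        q=Q[(Q[:,2]>lo)&(Q[:,2]<hi)]
        if len(q)<8: out.append(None); continue
        c,r=cv2.minEnclosingCircle(q[:,:2].astype(np.float32)); out.append((np.round(c,1).tolist(),round(r,1),round(float(np.median(q[:,2])),1),len(q)))
    return out
E
python3 - <<'E'
from h import *
crop=[]
for c in ['top','scene']:
    p=capture(c); C=cloud(p)
    for n,x,y in [('redpot',423,-305),('bluepot',578,-102),('yelpot',467,302),('grey',545,96)]:
        print(c,n,axis(p,x,y,C))
    if c=='top':
        crop=[cv2.resize(p['frame'][v-40:v+40,u-40:u+40,::-1],(390,390)) for u,v in [(495,306),(405,241)]]
cv2.imwrite('pics/crop1.png',np.hstack(crop))
E
```

```text
top redpot [([424.0, -321.9], 41.5, 59.5, 294), ([423.0, -317.1], 38.3, 69.5, 255), ([424.6, -320.6], 21.0, 115.0, 229)]
top bluepot [([591.3, -111.0], 40.7, 59.3, 304), ([590.8, -110.2], 38.8, 69.9, 231), ([589.9, -110.5], 21.0, 115.0, 217)]
top yelpot [([468.5, 319.4], 40.2, 59.7, 318), ([467.2, 314.8], 36.7, 69.4, 233), ([469.0, 319.9], 21.0, 114.4, 176)]
top grey [([543.9, 94.1], 39.9, 59.6, 519), ([542.7, 96.3], 37.4, 64.9, 19), None]
scene redpot [([425.2, -317.9], 41.0, 59.6, 320), ([424.8, -319.0], 36.6, 70.2, 252), ([424.6, -317.7], 22.1, 114.6, 205)]
scene bluepot [([592.5, -108.5], 41.8, 59.1, 378), ([594.1, -109.2], 36.9, 70.0, 311), ([590.6, -108.7], 22.3, 114.7, 269)]
scene yelpot [([469.0, 320.7], 41.3, 59.2, 353), ([473.4, 321.9], 36.8, 69.5, 287), ([469.3, 320.7], 22.0, 114.4, 241)]
scene grey [([542.8, 98.8], 42.8, 59.4, 706), ([547.2, 101.1], 35.8, 64.9, 13), None]
```

View pics/crop1.png

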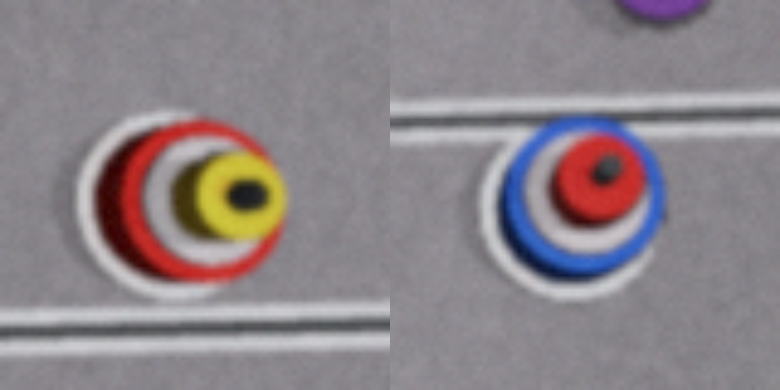

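The crop shows the yellow tool in the red pot (yellow nut) and the red tool in the blue pot (red nut, distinct from the purple). Both views agree to 2 mm, and the heights match the text (rim 60, flange 70, nut top 115).

Order: yellow → grey, red → red pot, blue → blue pot, yellow → yellow pot. First I go above the yellow tool.

Request:
carry_out(
  moves=[
    [[0.9,0.9,0],[0,0,0],-1],
    [[0.9,0.9,0],[0,0,0],-1],
    [[0.9,0.9,0],[0,0,0],-1],
    [[0.9,0.9,0],[0,0,0],-1],
  ],
  grip_force=60,
)

```text
time_s: 1.3
ee_pos: [251.8, -486.2, 248.5]
eef_rot: [-3.112, -0.427, -0.002]
wrist_force: [-0.2, -0.8, -0.3]
gripper_width: 85.4
```

Request:
carry_out(
  moves=[
    [[0.9,0.9,0],[0,0,0],-1],
    [[0.9,0.9,0],[0,0,0],-1],
    [[0.9,0.9,0],[0,0,0],-1],
    [[0.9,0.9,0],[0,0,0],-1],
  ],
)

```text
time_s: 1.7
ee_pos: [341.2, -396.8, 248.5]
eef_rot: [3.113, 0.426, 0.001]
wrist_force: [0.1, -0.5, -1.0]
gripper_width: 85.8
```

Request:
carry_out(
  moves=[
    [[0.85,0.8,0],[0,0,0],-1],
    [[0.85,0.8,0],[0,0,0],-1],
    [[0.85,0.8,0],[0,0,0],-1],
    [[0.85,0.8,0],[0,0,0],-1],
    [[0.85,0.8,0],[0,0,0],-1],
    [[0.85,0.8,0],[0,0,0],-1],
  ],
)

```text
time_s: 2.3
ee_pos: [423.4, -319.8, 248.3]
eef_rot: [3.113, 0.418, -0.001]
wrist_force: [-0.5, 0.7, -0.1]
gripper_width: 85.6
```

```bash
python3 - <<'E'
from h import *
p=capture('wrist'); save(p,'w1.png'); print(axis(p,424.6,-319), robot.sense()['ee_pos'])
E
```

```text
[([420.4, -320.7], 40.0, 61.3, 1587), ([420.7, -320.4], 31.5, 71.4, 1322), ([420.9, -320.4], 20.9, 116.3, 1694)] [ 423.38122487 -319.77393934  248.24672515]
```

View pics/w1.png

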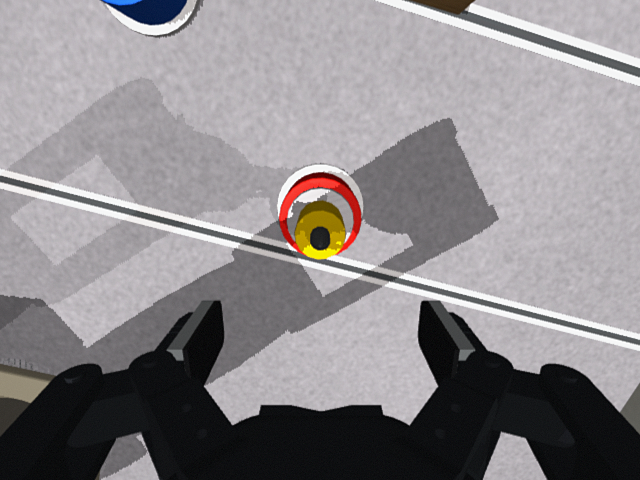

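Wrist view: the yellow nut at (320,240) is centred between the jaws. It reads x=421, y=-320, within 4 mm of the fixed cameras. Going down to grip.

Request:
carry_out(
  moves=[
    [[-0.02,0,-0.75],[0,0,0],-1],
    [[-0.02,0,-0.75],[0,0,0],-1],
    [[-0.02,0,-0.75],[0,0,0],-1],
  ],
)

```text
time_s: 2.65
ee_pos: [419.2, -317.3, 168.6]
eef_rot: [-3.108, -0.418, 0.009]
wrist_force: [-0.8, 0.5, 0.2]
gripper_width: 85.2
```

Request:
carry_out(
  moves=[
    [[0,0,-0.4],[0,0,0],-1],
    [[0,0,-0.6],[0,0,0],-1],
    [[0,0,-0.76],[0,0,0],-1],
    [[0,0,-0.76],[0,0,0],-1],
  ],
)

```text
time_s: 3.05
ee_pos: [421.3, -318.5, 96.5]
eef_rot: [-3.112, -0.419, 0.003]
wrist_force: [0.4, 0.3, -0.9]
gripper_width: 85.3
```

Request:
carry_out(
  moves=[
    [[0,0,0],[0,0,0],0],
    [[0,0,0],[0,0,0],0.5],
    [[0,0,0],[0,0,0],1],
    [[0,0,0],[0,0,0],1],
    [[0,0,0],[0,0,0],1],
    [[0,0,0],[0,0,0],1],
    [[0,0,0],[0,0,0],1],
    [[0,0,0],[0,0,0],1],
  ],
)

```text
time_s: 3.85
ee_pos: [423.3, -319.3, 99.3]
eef_rot: [3.111, 0.421, 0.003]
wrist_force: [-1.1, 0.6, 6.5]
gripper_width: 40.8
```

Request:
carry_out(
  moves=[
    [[0,0,0.2],[0,0,0],1],
    [[0,0,0.4],[0,0,0],1],
    [[0,0,0.7],[0,0,0],1],
    [[0,0,1],[0,0,0],1],
    [[0,0,1],[0,0,0],1],
  ],
)

```text
time_s: 4.35
ee_pos: [424.4, -320.2, 202.4]
eef_rot: [3.107, 0.42, 0.008]
wrist_force: [0.3, -0.8, -3.8]
gripper_width: 40.4
```

Request:
carry_out(
  moves=[
    [[0.2,0.35,0.3],[0,0,0],1],
    [[0.2,0.7,0.4],[0,0,0],1],
    [[0.2,1,0.4],[0,0,0],1],
    [[0.2,1,0.4],[0,0,0],1],
  ],
)

```text
time_s: 4.75
ee_pos: [442.2, -215.1, 236.1]
eef_rot: [-3.11, -0.425, 0.001]
wrist_force: [0.7, -0.4, -3.8]
gripper_width: 40.4
```

Request:
carry_out(
  moves=[
    [[0.2,0.35,0],[0,0,0],1],
    [[0.3,0.7,0],[0,0,0],1],
    [[0.3,1,0],[0,0,0],1],
    [[0.3,1,0],[0,0,0],1],
  ],
)

```text
time_s: 5.15
ee_pos: [471.9, -115.4, 235.4]
eef_rot: [-3.11, -0.426, 0.003]
wrist_force: [-0.6, -0.6, -4.0]
gripper_width: 40.7
```

Request:
carry_out(
  moves=[
    [[0.2,0.35,0],[0,0,0],1],
    [[0.3,0.7,0],[0,0,0],1],
    [[0.3,1,0],[0,0,0],1],
    [[0.3,1,0],[0,0,0],1],
  ],
)

```text
time_s: 5.55
ee_pos: [501.9, -16.0, 235.6]
eef_rot: [-3.111, -0.425, 0.003]
wrist_force: [-0.0, -0.7, -5.2]
gripper_width: 40.4
```

Request:
carry_out(
  moves=[
    [[0.2,0.35,0],[0,0,0],1],
    [[0.41,0.7,0],[0,0,0],1],
    [[0.41,1,0],[0,0,0],1],
    [[0.41,1,0],[0,0,0],1],
  ],
)

```text
time_s: 5.95
ee_pos: [543.2, 83.7, 235.6]
eef_rot: [-3.111, -0.425, 0.003]
wrist_force: [-0.1, -1.1, -3.7]
gripper_width: 40.3
```

Request:
carry_out(
  moves=[
    [[0,0.15,0],[0,0,0],1],
    [[0,0.15,0],[0,0,0],1],
    [[0,0.15,0],[0,0,0],1],
    [[0,0.15,0],[0,0,0],1],
  ],
)

```text
time_s: 6.35
ee_pos: [543.4, 95.6, 237.2]
eef_rot: [3.113, 0.42, -0.0]
wrist_force: [-0.0, -0.2, -4.2]
gripper_width: 40.4
```

```bash
python3 - <<'E'
from h import *
p=capture('wrist'); save(p,'w2.png'); print(robot.sense()['ee_pos'],axis(p,543.5,97))
for c in ['top','scene']:
    q=capture(c); C=cloud(q); m=(np.hypot(C[...,0]-543,C[...,1]-97)<60); 
    for lo,hi in [(50,64),(195,212)]:
        s=C[m&(C[...,2]>lo)&(C[...,2]<hi)]; print(c,lo,len(s), len(s) and (cv2.minEnclosingCircle(s[:,:2].astype(np.float32)),s.min(0),s.max(0)))
    save(q,c+'1.png')
E
```

```text
[543.40744173  95.69917362 237.25767109] [([540.5, 95.4], 39.9, 61.3, 2537), None, None]
top 50 291 (((543.8580322265625, 94.32432556152344), 39.83107376098633), array([504.09913181,  54.56724248,  50.49752297]), array([562.13640337, 133.15452082,  63.96922139]))
top 195 140 (((534.2032470703125, 92.24893188476562), 28.641298294067383), array([513.31914347,  64.04124251, 197.38184205]), array([539.16762277, 120.45661007, 211.8149996 ]))
scene 50 710 (((543.4762573242188, 96.66146087646484), 41.82889938354492), array([501.89597433,  57.57853465,  50.07919962]), array([583.97552285, 136.33000795,  63.97537368]))
scene 195 338 (((546.0701293945312, 96.372802734375), 31.45693016052246), array([529.5382402 ,  65.25054266, 196.7621022 ]), array([576.24915732, 126.27151568, 211.97379821]))
```

View pics/w2.png

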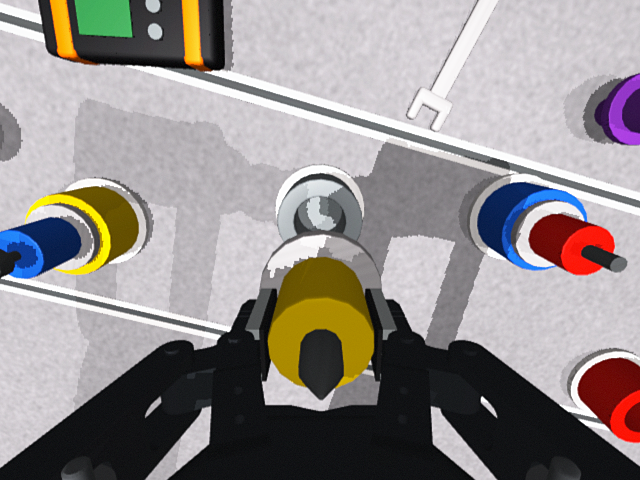

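Wrist view: the yellow tool hangs upright in the jaws at (320,330), and the grey bore lies at (320,215) ahead of it. The gap between them fits the camera's perspective, and the scene camera puts the flange over the pot. Lowering it.

Request:
carry_out(
  moves=[
    [[-0.01,0,-0.4],[0,0,0],1],
    [[-0.01,0,-0.8],[0,0,0],1],
    [[-0.01,0,-0.8],[0,0,0],1],
    [[-0.01,0,-0.8],[0,0,0],1],
  ],
)

```text
time_s: 6.9
ee_pos: [541.7, 96.3, 157.3]
eef_rot: [-3.113, -0.421, 0.003]
wrist_force: [0.3, -0.1, -4.9]
gripper_width: 40.6
```

Request:
carry_out(
  moves=[
    [[0,0,-0.15],[0,0,0],1],
    [[0,0,-0.3],[0,0,0],1],
    [[0,0,-0.4],[0,0,0],1],
    [[0,0,-0.5],[0,0,0],1],
    [[0,0,-0.55],[0,0,0],1],
    [[0,0,-0.58],[0,0,0],1],
    [[0,0,-0.58],[0,0,0],1],
    [[0,0,-0.58],[0,0,0],1],
  ],
)

```text
time_s: 7.7
ee_pos: [542.8, 96.6, 99.6]
eef_rot: [3.113, 0.421, 0.001]
wrist_force: [0.3, 0.5, -4.5]
gripper_width: 40.8
```

Request:
carry_out(
  moves=[
    [[0,0,-0.01],[0,0,0],1],
    [[0,0,-0.02],[0,0,0],1],
    [[0,0,-0.02],[0,0,0],1],
    [[0,0,-0.02],[0,0,0],1],
  ],
)

```text
time_s: 8.1
ee_pos: [542.9, 96.6, 99.3]
eef_rot: [3.113, 0.421, 0.002]
wrist_force: [-9.2, -0.3, 12.0]
gripper_width: 40.5
```

Request:
carry_out(
  moves=[
    [[0,0,0],[0,0,0],0.3],
    [[0,0,0],[0,0,0],-1],
    [[0,0,0],[0,0,0],-1],
    [[0,0,0],[0,0,0],-1],
    [[0,0,0],[0,0,0],-1],
    [[0,0,0.3],[0,0,0],-1],
    [[0,0,0.7],[0,0,0],-1],
    [[0,0,1],[0,0,0],-1],
    [[0,0,1],[0,0,0],-1],
  ],
)

```text
time_s: 9.0
ee_pos: [545.5, 96.8, 203.2]
eef_rot: [3.113, 0.421, 0.015]
wrist_force: [0.8, 0.2, 0.6]
gripper_width: 85.5
```

Request:
carry_out(
  moves=[
    [[0.1,-0.3,0.3],[0,0,0],-1],
    [[0.2,-0.7,0.5],[0,0,0],-1],
    [[0.25,-1,0.5],[0,0,0],-1],
    [[0.25,-1,0.5],[0,0,0],-1],
  ],
)

```text
time_s: 9.4
ee_pos: [568.1, -7.0, 247.4]
eef_rot: [3.112, 0.415, 0.001]
wrist_force: [-0.9, 0.2, -0.3]
gripper_width: 85.6
```

Request:
carry_out(
  moves=[
    [[0.1,-0.3,0],[0,0,0],-1],
    [[0.2,-0.7,0],[0,0,0],-1],
    [[0.22,-1,0],[0,0,0],-1],
    [[0.22,-1,0],[0,0,0],-1],
  ],
)

```text
time_s: 9.8
ee_pos: [588.9, -106.3, 245.7]
eef_rot: [3.114, 0.416, -0.003]
wrist_force: [0.4, 1.2, 0.3]
gripper_width: 85.3
```

Request:
carry_out(
  moves=[
    [[0,-0.06,0],[0,0,0],-1],
    [[0,-0.06,0],[0,0,0],-1],
    [[0,-0.06,0],[0,0,0],-1],
  ],
)

```text
time_s: 10.1
ee_pos: [589.3, -108.4, 247.1]
eef_rot: [-3.113, -0.422, 0.0]
wrist_force: [-0.5, 0.2, -0.2]
gripper_width: 85.1
```

```bash
python3 - <<'E'
from h import *
p=capture('wrist'); save(p,'w3.png'); print(robot.sense()['ee_pos'],axis(p,590,-110))
for c in ['top','scene']:
    q=capture(c); print(c,axis(q,543.5,97),axis(q,424,-319)); save(q,c+'2.png')
E
```

```text
[ 589.32157071 -108.3627562   247.17107258] [([587.5, -110.3], 40.1, 61.4, 1630), ([586.8, -109.7], 31.4, 71.4, 1324), ([587.0, -109.7], 21.1, 116.4, 1764)]
top [([543.9, 94.4], 40.1, 59.6, 299), ([542.7, 93.6], 38.2, 69.7, 253), ([544.0, 94.4], 20.7, 114.7, 208)] [([421.7, -327.8], 39.2, 59.8, 312), ([412.5, -337.7], 29.0, 65.3, 10), None]
scene [([544.5, 96.9], 41.0, 59.7, 366), ([550.4, 98.3], 37.6, 69.7, 291), ([544.3, 98.4], 23.2, 114.6, 249)] [([423.9, -319.6], 42.7, 59.2, 591), ([429.7, -315.2], 37.7, 65.0, 13), None]
```

View pics/scene2.png

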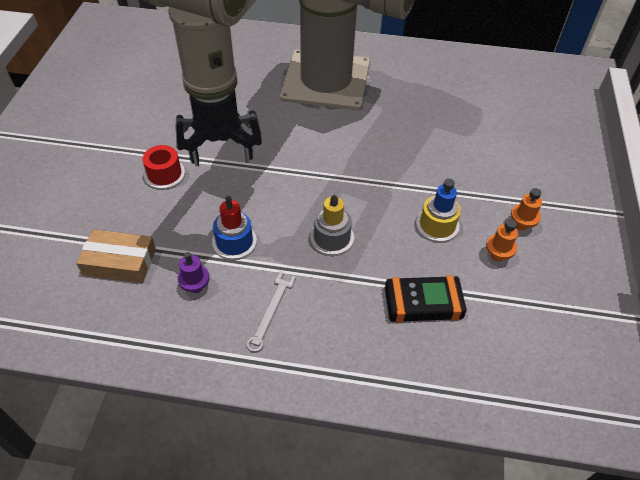

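Yellow is seated in grey at (333,225), with its nut top at 114.7, the same height as before. The red pot at (162,163) is empty. Next I pick the red tool.

Request:
carry_out(
  moves=[
    [[-0.01,0,-0.75],[0,0,0],-1],
    [[-0.01,0,-0.75],[0,0,0],-1],
    [[-0.01,0,-0.75],[0,0,0],-1],
  ],
)

```text
time_s: 10.55
ee_pos: [585.3, -108.1, 167.3]
eef_rot: [-3.11, -0.421, 0.012]
wrist_force: [-0.4, -0.2, -0.7]
gripper_width: 85.5
```

Request:
carry_out(
  moves=[
    [[0,0,-0.4],[0,0,0],-1],
    [[0,0,-0.6],[0,0,0],-1],
    [[0,0,-0.75],[0,0,0],-1],
    [[0,0,-0.75],[0,0,0],-1],
  ],
)

```text
time_s: 10.95
ee_pos: [587.7, -109.0, 96.3]
eef_rot: [-3.112, -0.421, 0.003]
wrist_force: [-0.0, 0.8, -0.0]
gripper_width: 85.7
```

Request:
carry_out(
  moves=[
    [[0,0,0],[0,0,0],0],
    [[0,0,0],[0,0,0],0.5],
    [[0,0,0],[0,0,0],1],
    [[0,0,0],[0,0,0],1],
    [[0,0,0],[0,0,0],1],
    [[0,0,0],[0,0,0],1],
    [[0,0,0],[0,0,0],1],
    [[0,0,0],[0,0,0],1],
  ],
)

```text
time_s: 11.75
ee_pos: [589.7, -109.7, 99.4]
eef_rot: [3.112, 0.421, 0.005]
wrist_force: [-0.1, 1.1, 6.2]
gripper_width: 40.4
```

Request:
carry_out(
  moves=[
    [[0,0,0.2],[0,0,0],1],
    [[0,0,0.4],[0,0,0],1],
    [[0,0,0.7],[0,0,0],1],
    [[0,0,1],[0,0,0],1],
    [[0,0,1],[0,0,0],1],
  ],
)

```text
time_s: 12.25
ee_pos: [590.9, -110.2, 202.7]
eef_rot: [3.11, 0.42, 0.012]
wrist_force: [0.8, -0.5, -3.0]
gripper_width: 40.7
```

Request:
carry_out(
  moves=[
    [[-0.2,-0.25,0.2],[0,0,0],1],
    [[-0.5,-0.6,0.2],[0,0,0],1],
    [[-0.8,-1,0.2],[0,0,0],1],
    [[-0.8,-1,0.2],[0,0,0],1],
    [[-0.8,-1,0.2],[0,0,0],1],
  ],
)

```text
time_s: 12.75
ee_pos: [507.0, -210.2, 215.7]
eef_rot: [-3.112, -0.416, 0.002]
wrist_force: [0.2, 0.6, -5.0]
gripper_width: 41.0
```

Request:
carry_out(
  moves=[
    [[-0.2,-0.25,0],[0,0,0],1],
    [[-0.5,-0.6,0],[0,0,0],1],
    [[-0.86,-1,0],[0,0,0],1],
    [[-0.86,-1,0],[0,0,0],1],
    [[-0.86,-1,0],[0,0,0],1],
  ],
)

```text
time_s: 13.25
ee_pos: [422.0, -309.5, 216.4]
eef_rot: [-3.112, -0.418, 0.001]
wrist_force: [-0.2, 0.2, -4.4]
gripper_width: 40.8
```

Request:
carry_out(
  moves=[
    [[0,-0.1,-0.4],[0,0,0],1],
    [[0,-0.1,-0.6],[0,0,0],1],
    [[0,-0.1,-0.6],[0,0,0],1],
    [[0,-0.1,-0.6],[0,0,0],1],
    [[0,-0.1,-0.6],[0,0,0],1],
  ],
)

```text
time_s: 13.75
ee_pos: [423.8, -319.3, 159.0]
eef_rot: [3.111, 0.423, 0.003]
wrist_force: [0.5, -0.3, -3.3]
gripper_width: 40.8
```

```bash
python3 - <<'E'
from h import *
print(robot.sense()['ee_pos'])
q=capture('scene'); save(q,'s3.png'); C=cloud(q); m=(np.hypot(C[...,0]-424,C[...,1]+319)<60)
for lo,hi in [(50,64),(120,134)]:
    s=C[m&(C[...,2]>lo)&(C[...,2]<hi)]; print(lo,len(s),cv2.minEnclosingCircle(s[:,:2].astype(np.float32)))
E
```

```text
[ 423.84901939 -319.32422471  158.97042646]
50 533 ((425.8607482910156, -318.2083740234375), 42.26676940917969)
120 266 ((427.56097412109375, -317.469482421875), 32.66551971435547)
```

Tool and pot agree to 2 mm in the scene camera. Lowering the red tool.

Request:
carry_out(
  moves=[
    [[0,0,-0.15],[0,0,0],1],
    [[0,0,-0.3],[0,0,0],1],
    [[0,0,-0.4],[0,0,0],1],
    [[0,0,-0.5],[0,0,0],1],
    [[0,0,-0.55],[0,0,0],1],
    [[0,0,-0.58],[0,0,0],1],
    [[0,0,-0.59],[0,0,0],1],
    [[0,0,-0.6],[0,0,0],1],
    [[0,0,-0.6],[0,0,0],1],
  ],
)

```text
time_s: 14.7
ee_pos: [422.4, -319.6, 99.3]
eef_rot: [3.113, 0.421, -0.0]
wrist_force: [-7.5, 6.4, 13.6]
gripper_width: 40.9
```

Request:
carry_out(
  moves=[
    [[0,0,0],[0,0,0],0.3],
    [[0,0,0],[0,0,0],-1],
    [[0,0,0],[0,0,0],-1],
    [[0,0,0],[0,0,0],-1],
    [[0,0,0],[0,0,0],-1],
    [[0,0,0.3],[0,0,0],-1],
    [[0,0,0.7],[0,0,0],-1],
    [[0,0,1],[0,0,0],-1],
    [[0,0,1],[0,0,0],-1],
  ],
)

```text
time_s: 15.6
ee_pos: [424.7, -321.6, 203.0]
eef_rot: [3.106, 0.42, 0.009]
wrist_force: [-0.4, -0.2, 0.9]
gripper_width: 85.1
```

Request:
carry_out(
  moves=[
    [[0,0.3,0.3],[0,0,0],-1],
    [[0,0.7,0.5],[0,0,0],-1],
    [[0,1,0.5],[0,0,0],-1],
    [[0,1,0.5],[0,0,0],-1],
  ],
)

```text
time_s: 16.0
ee_pos: [422.8, -216.8, 247.6]
eef_rot: [-3.112, -0.425, -0.002]
wrist_force: [-0.6, -0.6, 0.2]
gripper_width: 85.1
```

Request:
carry_out(
  moves=[
    [[0.1,0.4,0],[0,0,0],-1],
    [[0.1,0.8,0],[0,0,0],-1],
    [[0.1,1,0],[0,0,0],-1],
  ],
)

```text
time_s: 16.3
ee_pos: [432.1, -117.5, 246.2]
eef_rot: [-3.112, -0.422, 0.002]
wrist_force: [0.4, -1.0, 0.2]
gripper_width: 85.5
```

Request:
carry_out(
  moves=[
    [[0.1,0.4,0],[0,0,0],-1],
    [[0.1,0.8,0],[0,0,0],-1],
    [[0.1,1,0],[0,0,0],-1],
  ],
)

```text
time_s: 16.6
ee_pos: [442.1, -17.4, 246.3]
eef_rot: [-3.112, -0.423, 0.002]
wrist_force: [0.7, 0.3, 0.0]
gripper_width: 85.5
```

Request:
carry_out(
  moves=[
    [[0.1,0.4,0],[0,0,0],-1],
    [[0.1,0.8,0],[0,0,0],-1],
    [[0.1,1,0],[0,0,0],-1],
  ],
)

```text
time_s: 16.9
ee_pos: [452.2, 82.7, 246.2]
eef_rot: [-3.112, -0.423, 0.002]
wrist_force: [0.3, -0.0, 0.3]
gripper_width: 85.5
```

Request:
carry_out(
  moves=[
    [[0.1,0.4,0],[0,0,0],-1],
    [[0.1,0.8,0],[0,0,0],-1],
    [[0.1,1,0],[0,0,0],-1],
  ],
)

```text
time_s: 17.2
ee_pos: [462.2, 182.7, 246.1]
eef_rot: [-3.113, -0.423, 0.002]
wrist_force: [0.6, -0.1, 0.2]
gripper_width: 85.3
```

Request:
carry_out(
  moves=[
    [[0.05,0.4,0],[0,0,0],-1],
    [[0.05,0.8,0],[0,0,0],-1],
    [[0.05,1,0],[0,0,0],-1],
  ],
)

```text
time_s: 17.5
ee_pos: [467.2, 282.8, 245.9]
eef_rot: [-3.113, -0.423, 0.002]
wrist_force: [-0.6, 0.0, -0.7]
gripper_width: 85.2
```

Request:
carry_out(
  moves=[
    [[0,0.39,0],[0,0,0],-1],
    [[0,0.39,0],[0,0,0],-1],
    [[0,0.39,0],[0,0,0],-1],
    [[0,0.39,0],[0,0,0],-1],
  ],
)

```text
time_s: 17.9
ee_pos: [467.5, 318.6, 246.4]
eef_rot: [3.112, 0.42, -0.002]
wrist_force: [-0.6, -0.1, 0.7]
gripper_width: 85.2
```

```bash
python3 - <<'E'
from h import *
p=capture('wrist'); save(p,'w4.png'); print(robot.sense()['ee_pos'],robot.sense()['joint_pos'].round(2),axis(p,468,320))
for c in ['top','scene']:
    q=capture(c); print(c,axis(q,424,-319)); save(q,c+'4.png')
E
```

```text
[467.59981419 318.49432037 246.77099401] [ 0.51  0.04  1.59 -0.    1.52  1.81] [([464.7, 320.7], 39.9, 61.4, 1594), ([466.3, 321.7], 31.8, 71.4, 1340), ([465.5, 321.3], 20.9, 116.4, 1336)]
top [([423.7, -321.1], 40.2, 59.5, 312), ([425.4, -319.2], 37.5, 69.5, 243), ([423.4, -321.5], 21.4, 114.9, 241)]
scene [([424.9, -318.1], 41.6, 59.3, 327), ([425.5, -315.7], 36.9, 70.0, 249), ([424.9, -319.0], 22.2, 114.6, 224)]
```

View pics/w4.png

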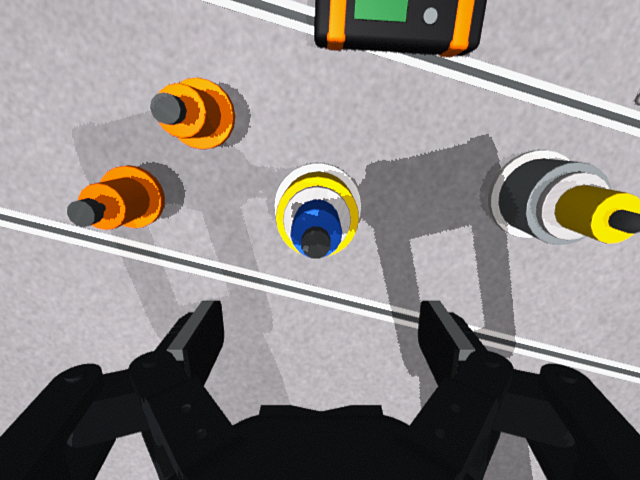

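Red is seated in its pot (nut top 114.7). Wrist view: the blue nut at (316,225) is in the yellow pot, with the orange look-alikes at (115,200) and (195,115) off to the left. Picking blue.

Request:
carry_out(
  moves=[
    [[-0.01,0.01,-0.75],[0,0,0],-1],
    [[-0.01,0.01,-0.75],[0,0,0],-1],
    [[-0.01,0.01,-0.75],[0,0,0],-1],
  ],
)

```text
time_s: 18.35
ee_pos: [463.8, 318.4, 167.6]
eef_rot: [3.11, 0.419, -0.012]
wrist_force: [-0.8, -1.6, -0.8]
gripper_width: 85.4
```

Request:
carry_out(
  moves=[
    [[0,0,-0.4],[0,0,0],-1],
    [[0,0,-0.6],[0,0,0],-1],
    [[0,0,-0.75],[0,0,0],-1],
    [[0,0,-0.75],[0,0,0],-1],
  ],
)

```text
time_s: 18.75
ee_pos: [465.9, 319.9, 96.4]
eef_rot: [3.113, 0.42, -0.003]
wrist_force: [0.3, -0.4, 0.2]
gripper_width: 85.3
```

Request:
carry_out(
  moves=[
    [[0,0,0],[0,0,0],0],
    [[0,0,0],[0,0,0],0.5],
    [[0,0,0],[0,0,0],1],
    [[0,0,0],[0,0,0],1],
    [[0,0,0],[0,0,0],1],
    [[0,0,0],[0,0,0],1],
    [[0,0,0],[0,0,0],1],
    [[0,0,0],[0,0,0],1],
  ],
)

```text
time_s: 19.55
ee_pos: [467.5, 321.3, 99.4]
eef_rot: [-3.112, -0.421, -0.005]
wrist_force: [-0.0, 1.4, 7.1]
gripper_width: 40.7
```

Request:
carry_out(
  moves=[
    [[0,0,0.2],[0,0,0],1],
    [[0,0,0.4],[0,0,0],1],
    [[0,0,0.7],[0,0,0],1],
    [[0,0,1],[0,0,0],1],
    [[0,0,1],[0,0,0],1],
  ],
)

```text
time_s: 20.05
ee_pos: [468.7, 321.9, 202.6]
eef_rot: [-3.11, -0.421, -0.012]
wrist_force: [0.4, 0.7, -3.6]
gripper_width: 40.6
```

Request:
carry_out(
  moves=[
    [[0,-0.1,0.5],[0,0,0],1],
    [[0.1,-0.5,0.5],[0,0,0],1],
    [[0.1,-0.9,0.5],[0,0,0],1],
    [[0.1,-1,0.5],[0,0,0],1],
    [[0.1,-1,0.5],[0,0,0],1],
  ],
)

```text
time_s: 20.55
ee_pos: [476.0, 218.9, 245.9]
eef_rot: [3.113, 0.417, -0.003]
wrist_force: [1.0, 0.2, -3.6]
gripper_width: 40.2
```

Request:
carry_out(
  moves=[
    [[0,-0.3,0],[0,0,0],1],
    [[0.1,-0.7,0],[0,0,0],1],
    [[0.1,-1,0],[0,0,0],1],
    [[0.1,-1,0],[0,0,0],1],
  ],
)

```text
time_s: 20.95
ee_pos: [486.3, 118.5, 246.2]
eef_rot: [3.113, 0.417, -0.002]
wrist_force: [-0.6, 0.5, -3.8]
gripper_width: 40.6
```

Request:
carry_out(
  moves=[
    [[0.2,-0.35,0],[0,0,0],1],
    [[0.4,-0.7,0],[0,0,0],1],
    [[0.5,-1,0],[0,0,0],1],
    [[0.5,-1,0],[0,0,0],1],
  ],
)

```text
time_s: 21.35
ee_pos: [537.3, 18.6, 246.1]
eef_rot: [3.113, 0.417, -0.002]
wrist_force: [-0.7, 0.6, -3.1]
gripper_width: 40.6
```

Request:
carry_out(
  moves=[
    [[0.2,-0.35,0],[0,0,0],1],
    [[0.4,-0.7,0],[0,0,0],1],
    [[0.52,-1,0],[0,0,0],1],
    [[0.52,-1,0],[0,0,0],1],
  ],
)

```text
time_s: 21.75
ee_pos: [589.4, -81.2, 246.0]
eef_rot: [3.113, 0.417, -0.002]
wrist_force: [-1.6, 0.9, -4.0]
gripper_width: 40.8
```

Request:
carry_out(
  moves=[
    [[0,-0.3,0],[0,0,0],1],
    [[0,-0.3,-0.4],[0,0,0],1],
    [[0,-0.3,-0.8],[0,0,0],1],
    [[0,-0.3,-0.9],[0,0,0],1],
    [[0,-0.3,-0.9],[0,0,0],1],
    [[0,-0.3,-0.9],[0,0,0],1],
  ],
)

```text
time_s: 22.35
ee_pos: [589.4, -108.6, 159.0]
eef_rot: [3.113, 0.423, 0.003]
wrist_force: [-0.3, -0.9, -3.3]
gripper_width: 40.5
```

```bash
python3 - <<'E'
from h import *
print(robot.sense()['ee_pos'])
q=capture('scene'); save(q,'s5.png'); C=cloud(q); m=(np.hypot(C[...,0]-591,C[...,1]+109)<60)
for lo,hi in [(50,64),(120,134)]:
    s=C[m&(C[...,2]>lo)&(C[...,2]<hi)]; print(lo,len(s),cv2.minEnclosingCircle(s[:,:2].astype(np.float32)))
E
```

```text
[ 589.36051067 -108.57803515  159.00943507]
50 599 ((590.7418212890625, -108.47923278808594), 41.0821533203125)
120 308 ((591.7254638671875, -108.40074920654297), 31.70842170715332)
```

Aligned. Lowering blue.

Request:
carry_out(
  moves=[
    [[0,0,-0.15],[0,0,0],1],
    [[0,0,-0.3],[0,0,0],1],
    [[0,0,-0.4],[0,0,0],1],
    [[0,0,-0.5],[0,0,0],1],
    [[0,0,-0.55],[0,0,0],1],
    [[0,0,-0.58],[0,0,0],1],
    [[0,0,-0.59],[0,0,0],1],
    [[0,0,-0.6],[0,0,0],1],
    [[0,0,-0.6],[0,0,0],1],
  ],
)

```text
time_s: 23.3
ee_pos: [588.7, -109.7, 99.4]
eef_rot: [3.113, 0.421, 0.001]
wrist_force: [-6.9, 1.1, 9.8]
gripper_width: 40.5
```

Request:
carry_out(
  moves=[
    [[0,0,0],[0,0,0],0.3],
    [[0,0,0],[0,0,0],-1],
    [[0,0,0],[0,0,0],-1],
    [[0,0,0],[0,0,0],-1],
    [[0,0,0],[0,0,0],-1],
    [[0,0,0.3],[0,0,0],-1],
    [[0,0,0.7],[0,0,0],-1],
    [[0,0,1],[0,0,0],-1],
    [[0,0,1],[0,0,0],-1],
  ],
)

```text
time_s: 24.2
ee_pos: [591.4, -110.3, 203.5]
eef_rot: [3.11, 0.42, 0.014]
wrist_force: [0.6, -0.1, 1.0]
gripper_width: 85.2
```

Request:
carry_out(
  moves=[
    [[-0.1,0.3,0.3],[0,0,0],-1],
    [[-0.2,0.7,0.5],[0,0,0],-1],
    [[-0.23,1,0.5],[0,0,0],-1],
    [[-0.23,1,0.5],[0,0,0],-1],
  ],
)

```text
time_s: 24.6
ee_pos: [565.2, -6.1, 247.7]
eef_rot: [-3.112, -0.426, -0.002]
wrist_force: [0.3, -0.5, -0.8]
gripper_width: 85.5
```

Request:
carry_out(
  moves=[
    [[-0.1,0.4,0],[0,0,0],-1],
    [[-0.23,0.8,0],[0,0,0],-1],
    [[-0.23,1,0],[0,0,0],-1],
    [[-0.23,1,0],[0,0,0],-1],
  ],
)

```text
time_s: 25.0
ee_pos: [541.8, 92.5, 246.2]
eef_rot: [-3.112, -0.425, 0.002]
wrist_force: [0.2, -0.0, 0.2]
gripper_width: 85.3
```

Request:
carry_out(
  moves=[
    [[0,0.06,0],[0,0,0],-1],
    [[0,0.06,0],[0,0,0],-1],
    [[0,0.06,0],[0,0,0],-1],
  ],
)

```text
time_s: 25.3
ee_pos: [542.5, 95.6, 247.0]
eef_rot: [3.113, 0.419, -0.001]
wrist_force: [0.1, -0.9, 0.5]
gripper_width: 85.4
```

```bash
python3 - <<'E'
from h import *
p=capture('wrist'); save(p,'w6.png'); print(robot.sense()['ee_pos'],axis(p,543,97))
for c in ['top','scene']:
    q=capture(c); print(c,axis(q,591,-109)); save(q,c+'6.png')
E
```

```text
[542.55877971  95.58236203 247.07766336] [([540.7, 95.6], 39.8, 61.3, 1603), ([540.7, 95.4], 31.4, 71.4, 1335), ([540.9, 95.3], 20.9, 116.4, 1721)]
top [([591.3, -110.9], 40.2, 59.7, 289), ([590.3, -110.3], 38.7, 69.7, 235), ([590.4, -111.6], 21.3, 114.5, 173)]
scene [([591.8, -106.9], 42.0, 59.3, 378), ([596.4, -110.0], 37.0, 70.3, 310), ([589.7, -108.9], 21.7, 114.3, 252)]
```

View pics/scene6.png

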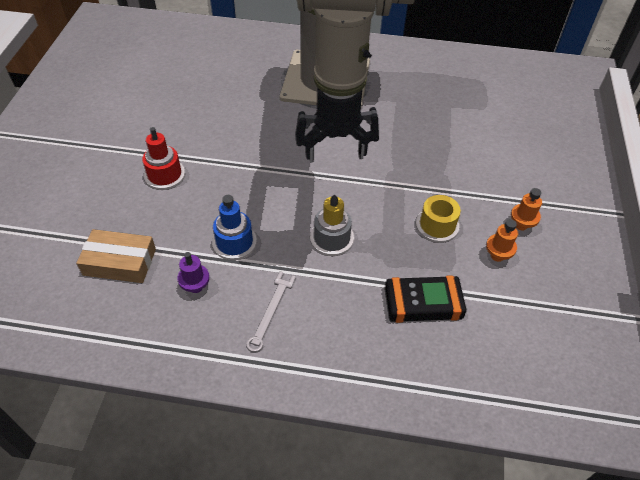

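Red (162,150) and blue (233,225) stand seated in their own pots, and the yellow pot (440,212) is empty. Now I take yellow from grey.

Request:
carry_out(
  moves=[
    [[-0.01,0,-0.75],[0,0,0],-1],
    [[-0.01,0,-0.75],[0,0,0],-1],
    [[-0.01,0,-0.75],[0,0,0],-1],
  ],
)

```text
time_s: 25.75
ee_pos: [538.3, 95.8, 167.5]
eef_rot: [-3.113, -0.42, 0.013]
wrist_force: [-0.3, 0.6, -0.6]
gripper_width: 85.5
```

Request:
carry_out(
  moves=[
    [[0,0,-0.4],[0,0,0],-1],
    [[0,0,-0.6],[0,0,0],-1],
    [[0,0,-0.75],[0,0,0],-1],
    [[0,0,-0.75],[0,0,0],-1],
  ],
)

```text
time_s: 26.15
ee_pos: [540.7, 96.3, 96.4]
eef_rot: [-3.113, -0.421, 0.003]
wrist_force: [-1.2, -0.8, 1.1]
gripper_width: 85.5
```

Request:
carry_out(
  moves=[
    [[0,0,0],[0,0,0],0],
    [[0,0,0],[0,0,0],0.5],
    [[0,0,0],[0,0,0],1],
    [[0,0,0],[0,0,0],1],
    [[0,0,0],[0,0,0],1],
    [[0,0,0],[0,0,0],1],
    [[0,0,0],[0,0,0],1],
    [[0,0,0],[0,0,0],1],
  ],
)

```text
time_s: 26.95
ee_pos: [542.7, 96.6, 99.2]
eef_rot: [3.113, 0.421, 0.005]
wrist_force: [-0.6, -0.1, 6.9]
gripper_width: 40.5
```

Request:
carry_out(
  moves=[
    [[0,0,0.2],[0,0,0],1],
    [[0,0,0.4],[0,0,0],1],
    [[0,0,0.7],[0,0,0],1],
    [[0,0,1],[0,0,0],1],
    [[0,0,1],[0,0,0],1],
  ],
)

```text
time_s: 27.45
ee_pos: [543.9, 96.8, 202.3]
eef_rot: [3.113, 0.421, 0.012]
wrist_force: [2.0, 0.3, -3.5]
gripper_width: 40.7
```

Request:
carry_out(
  moves=[
    [[-0.1,0.3,0.2],[0,0,0],1],
    [[-0.2,0.7,0.2],[0,0,0],1],
    [[-0.35,1,0.2],[0,0,0],1],
    [[-0.35,1,0.2],[0,0,0],1],
  ],
)

```text
time_s: 27.85
ee_pos: [503.8, 199.8, 215.3]
eef_rot: [-3.111, -0.427, 0.005]
wrist_force: [-0.1, -0.3, -4.8]
gripper_width: 40.8
```

Request:
carry_out(
  moves=[
    [[-0.1,0.3,0],[0,0,0],1],
    [[-0.2,0.7,0],[0,0,0],1],
    [[-0.4,1,0],[0,0,0],1],
    [[-0.4,1,0],[0,0,0],1],
  ],
)

```text
time_s: 28.25
ee_pos: [463.6, 299.2, 215.3]
eef_rot: [-3.112, -0.427, 0.005]
wrist_force: [0.6, -0.4, -5.0]
gripper_width: 40.6
```

Request:
carry_out(
  moves=[
    [[0,0.24,0],[0,0,0],1],
    [[0,0.24,-0.3],[0,0,0],1],
    [[0,0.24,-0.6],[0,0,0],1],
    [[0,0.24,-0.6],[0,0,0],1],
    [[0,0.24,-0.6],[0,0,0],1],
    [[0,0.24,-0.6],[0,0,0],1],
  ],
)

```text
time_s: 28.85
ee_pos: [467.4, 320.5, 158.8]
eef_rot: [-3.113, -0.42, -0.003]
wrist_force: [0.2, 0.8, -3.5]
gripper_width: 40.4
```

```bash
python3 - <<'E'
from h import *
print(robot.sense()['ee_pos'])
q=capture('scene'); C=cloud(q); m=(np.hypot(C[...,0]-469,C[...,1]-320)<60)
for lo,hi in [(50,64),(120,134)]:
    s=C[m&(C[...,2]>lo)&(C[...,2]<hi)]; print(lo,len(s),cv2.minEnclosingCircle(s[:,:2].astype(np.float32)))
E
```

```text
[467.40683253 320.52691146 158.82149108]
50 572 ((467.824951171875, 320.6693115234375), 41.75557327270508)
120 290 ((470.3580627441406, 320.42022705078125), 31.925548553466797)
```

Request:
carry_out(
  moves=[
    [[0,0,-0.15],[0,0,0],1],
    [[0,0,-0.3],[0,0,0],1],
    [[0,0,-0.4],[0,0,0],1],
    [[0,0,-0.5],[0,0,0],1],
    [[0,0,-0.55],[0,0,0],1],
    [[0,0,-0.58],[0,0,0],1],
    [[0,0,-0.59],[0,0,0],1],
    [[0,0,-0.6],[0,0,0],1],
    [[0,0,-0.6],[0,0,0],1],
  ],
)

```text
time_s: 29.8
ee_pos: [466.5, 320.7, 99.2]
eef_rot: [-3.113, -0.421, -0.001]
wrist_force: [-7.6, -4.3, 9.3]
gripper_width: 40.7
```

Request:
carry_out(
  moves=[
    [[0,0,0],[0,0,0],0.3],
    [[0,0,0],[0,0,0],-1],
    [[0,0,0],[0,0,0],-1],
    [[0,0,0],[0,0,0],-1],
    [[0,0,0],[0,0,0],-1],
    [[0,0,0.3],[0,0,0],-1],
    [[0,0,0.7],[0,0,0],-1],
    [[0,0,1],[0,0,0],-1],
    [[0,0,1],[0,0,0],-1],
  ],
)

```text
time_s: 30.7
ee_pos: [469.1, 322.1, 203.4]
eef_rot: [-3.11, -0.421, -0.014]
wrist_force: [1.0, -0.2, 0.3]
gripper_width: 85.2
```

Request:
carry_out(
  moves=[
    [[-0.4,-0.8,0.4],[0,0,0],-1],
    [[-0.4,-0.8,0.4],[0,0,0],-1],
    [[-0.4,-0.8,0.4],[0,0,0],-1],
    [[-0.4,-0.8,0.4],[0,0,0],-1],
    [[-0.4,-0.8,0.4],[0,0,0],-1],
  ],
)

```text
time_s: 31.2
ee_pos: [426.4, 240.9, 236.5]
eef_rot: [-3.113, -0.421, 0.001]
wrist_force: [-0.5, -0.8, 0.5]
gripper_width: 85.8
```

```bash
python3 - <<'E'
from h import *
for c in ['top','scene']:
    q=capture(c); save(q,c+'7.png'); C=cloud(q)
    for n,x,y in [('red',424,-319),('blue',591,-109),('yel',469,320),('grey',544,97)]: print(c,n,axis(q,x,y,C))
E
```

```text
top red [([424.6, -320.9], 40.5, 59.3, 299), ([424.7, -318.3], 37.5, 69.8, 258), ([423.8, -321.1], 21.5, 114.7, 243)]
top blue [([590.5, -110.7], 40.8, 59.7, 291), ([592.2, -109.4], 36.9, 69.5, 235), ([591.0, -111.5], 21.3, 114.5, 172)]
top yel [None, None, None]
top grey [([544.0, 94.1], 40.1, 59.2, 525), ([541.9, 96.2], 36.6, 65.0, 17), None]
scene red [([424.7, -318.8], 41.3, 59.6, 324), ([426.4, -315.2], 37.2, 70.0, 247), ([423.9, -319.9], 22.8, 114.3, 222)]
scene blue [([591.1, -108.3], 41.6, 59.6, 375), ([594.0, -107.1], 38.5, 69.8, 304), ([590.1, -109.4], 22.8, 114.8, 253)]
scene yel [([468.2, 321.3], 41.7, 59.3, 363), ([471.2, 321.6], 36.8, 69.9, 279), ([469.2, 320.2], 22.9, 114.5, 243)]
scene grey [([542.8, 96.1], 41.7, 59.5, 699), ([551.2, 98.9], 35.7, 64.6, 13), None]
```

View pics/scene7.png

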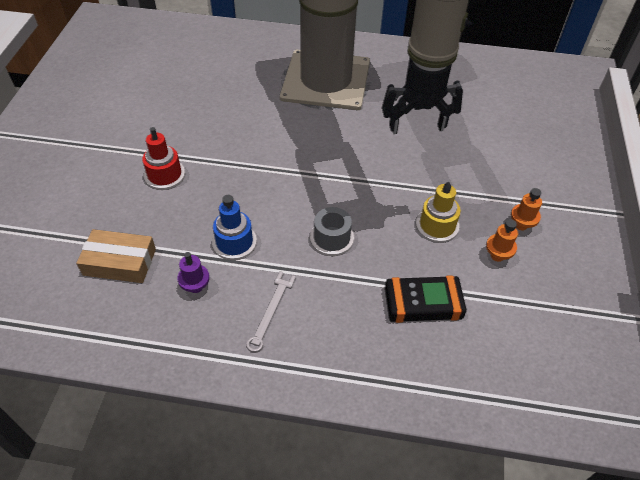

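The picture shows red (160,150), blue (233,220) and yellow (442,205) in their own pots. Grey (333,228) is empty, the bystanders haven't moved, and the arm is clear. Handing in.

```bash
python3 -c "
from h import *
print(robot.finish_job())"
```

```text
the job is handed in; nothing more can be done
None
```

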